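Find the tight spot of the tester's sample carriage, back off and lock

ROBOT

A 6-joint arm with a two-finger parallel gripper is mounted at the origin on the work surface. World frame = base frame: x ahead of the robot, y to its left, z up, the work surface at z = 0. Lengths are in mm, angles in rad, forces in N, time in s.
With the tool pointing down it reaches from about 275 to 750 mm from the base axis. Payload 10.2 kg.
Tool frame: the origin (TCP) lies midway between the tips of the shut fingers; the grasp point (between the pads) lies 19 mm behind it (ctrl.tcp_to_grasp is the z of the grasp point in the tool frame, in mm); z points along the fingers, y is the direction in which the jaws open and shut (so a half turn about z gives the same grasp; the last joint's range is limited). The gripper opens to 85 mm and grips with 20 to 120 N. Pads are 22 mm wide; open, the fingers measure 114 mm over their backs; the gripper's body (76 mm by 85 mm) begins 54 mm behind the grasp point. The pads swing forward as they close: fully open they stand 13 mm farther back than shut.
Start: joints at [1.098, 0.313, 1.498, -0, 1.331, -0.223], TCP at [129.798, 508.708, 231.294] pointing down, gripper open.
Joint ranges: [-2.94, 2.94], [-0.97, 2.17], [0.19, 2.56], [-1.23, 4.37], [0.02, 3.11], [-2.88, 2.88]. Speed limits (rad/s): [2.39, 2.39, 3.01, 3.14, 3.14, 3.14].

INTERFACE

Orientations are given as a unit quaternion [w, x, y, z].
In Python, from rig import sensors, capture, order, ctrl gives the robot as it stands. The module is installed in compiled form; this text tells all that it offers.
- The arm moves only by the tool play_rows, never from a script. Its argument "deltas" is a list of rows, each a list of 7 numbers: the shift along the world's x, y, z in units of 40 mm (1.0 is 40 mm), then the turn, a rotation vector about the world's x, y, z in units of 6 degrees (1.0 is 6 degrees), then the opening, from -1 (shut) to 1 (fully open). A call has 1 to 8 rows; each row shifts and turns the commanded pose from where the row before left it; what a row does not reach is not made up. A row lasts 1/12 s, in which the tool goes at most 41.7 mm and 7.16 degrees, less where a joint would pass 70% of its speed; a pose out of reach is approached as far as the arm can. A call is refused whole if a number of a shift passes 1 or a number of a turn 1, either way. A call with a gripper value outside its range is refused whole. The fingers move at their own pace and stop on an object; "squeeze" is the grip in N (left out, the last holds). Time passes only in rows, so rows that do not move let the fingers close. It gives the time, the measured TCP pose, the force and the opening at its end, in the units of the state.
- sensors.sense(): the state, without advancing time (a new reading comes with each control period).
- capture(name): name is "scene" or "top" or "wrist"; returns a dict with "pixels" (480x640x3 uint8, red, green, blue), "z_map" (480x640 float32, mm along the optical axis (not along the pixel's ray), 0 where there is no reading), "fx", "fy", "cx", "cy" (pixels), "k1" (the pictures are not rectified: a ray, as slopes to the right and down, at radius r is drawn at 1 + k1 r^2 times it, then the intrinsics apply), "eye" and "rotation" of the camera in the world; the wrist camera has in their place "tool_from_camera" (4x4, takes a point from camera to tool coordinates, whose origin is the TCP and whose axes are the flange's). Camera axes: x right, y down, z forward; pixel columns grow to the right and rows downward; lengths in mm; the calibration is good to about 2 mm. A picture is of the moment at which its call begins: read the wrist's pose just before it.
- order.finish_job(): hands the job in, once; it reports no verdict.
The state is a dict: "time_s": time; "joints": joint angles; "dq": joint speeds; "tau": joint torques, N m; "eef_pos": TCP position; "ee_rot": TCP orientation; "force": force on the tool from outside, world axes, zero at the start; "wrist_torque": the same for the moment, N m; "grip_width": opening from 0.0 (shut) to 1.0 (fully open).
Only numpy, scipy, OpenCV 4.12 (cv2) and the standard library are available. Lean on these libraries where they do the work, as an engineer would, in place of code of your own. Each camera call takes 0.05 s, during which the arm holds its last target. There are 200 camera calls.

TASK

The sample carriage of this bench tester goes tight somewhere inside its test chamber, at a place that is not known. Slide the carriage by its upright handle towards the chamber until you clearly feel it go tight, without forcing it; then back it off until a gap of about 15 mm shows between the carriage's lug and the small tell-tale it has pushed along, and push the lock plunger fully down to park it there. Do not touch the tell-tale yourself, and leave the bottles and the beaker where they are.

Things in the scene. Friction and masses are not known exactly. Their poses are not given: they have to be found in the camera images.
- slide: Grey base plate of the sample slide, fixed on the bench, 160 x 480 x 18 mm high, with two steel rails; origin at the centre of its underside. Its y axis is the direction in which the carriage slides towards the test chamber; z is up.
- chamber: White box on the base's +y end, 110 x 120 x 82 mm; origin at the centre of its underside, 175 mm along +y from the base's. The tongue enters its -y face. Hidden inside, the tight spot is met with the carriage 80 to 140 mm ahead of its rear position: resistance then climbs by 1.5 N per mm and springs back. A clear tight feel is 4 to 8 N above the free drag; over 16 N is forcing.
- carriage: Aluminium plate 100 (x) x 170 (y) x 12 mm on the rails; origin at the centre of its underside, 32 mm above the bench, axes as the base's. A tongue reaches 100 mm beyond its +y edge. On it, along y: flat brass cup +60, handle +12, plunger -66 mm. Rear position: origin 115 mm on the -y side of the base's; starts 0 to 40 mm ahead of that. Free drag about 1.5 N; it stays where it is left.
- handle (a point): Grip point of the black upright handle, a block 24 (x) x 16 (y) x 50 mm tall on the carriage; on its axis, 16 mm below its top, 34 mm above the plate, 78 mm above the bench. Pinch it from above across its two y faces; within 45 mm of them only the 6 mm high brass cup stands on the plate.
- lug (a point): Centre of the front (+y) face of the carriage's side lug, an aluminium ear at x = +66 mm beside the leading edge of the plate, 12 mm high. This face meets the tell-tale.
- telltale: The tell-tale itself; its origin is the same point as telltale_face.
- telltale_face (a point): Middle of the rear (-y) face of the tell-tale (level with the lug), a white block 20 x 12 x 22 mm with a thin steel pin on top, on a thin rod on the +x side of the base. The lug pushes it ahead and it stays where it was left (friction 0.8 N), so it marks how far the carriage went. The gap is telltale_face minus lug along the base's y.
- lock (a joint): Travel of the lock plunger, m: 0 = up, 0.010 = fully down. It takes about 4 N to push, moves straight down and stays where it is left.
- lock_top (a point): Centre of the flat top of the lock plunger, a black round button 26 mm across on a short stem on the carriage; 76 mm above the bench when up, 66 mm when down. Press it from above with the shut fingers; the handle, 18 mm higher, is 70 mm away.
- sample_bottle: Bystander: amber sample bottle, 52 mm across, 105 mm tall, loose; origin at the centre of its underside.
- beaker: Bystander: empty glass beaker, 58 mm across, 70 mm tall, loose; origin at the centre of its underside.
- wash_bottle: Bystander: white wash bottle with a thin spout, 66 mm across, 165 mm tall, loose; origin at the centre of its underside.

How it is judged:
By the outcome, as a careful person would: the job done as asked, in the order asked, and still so for the second after the job is handed in, with the robot touching nothing.
It also fails if it takes over 61 s, if anything falls off the work surface, if the arm or the gripper's body presses on something with over 40 N, if the wrist force passes 120 N, or if a joint passes its speed limit or range.

## Working session

There is one attempt and no reset: what is moved stays moved. The work goes in short steps, Python scripts to look and compute and a tool call to move; the robot and the scene stay as the last step left them, time stands still between calls to the robot, and variables do not carry over. Pictures are saved under pics/ and viewed, about 8 in all and at most 12, crops included, and the job is handed in when it is done.

Besides the shell and the picture viewer there is one more tool, called after ">>>" by a JSON object that holds its "name" and its "arguments", one argument or row to a line. play_rows: Moves the arm, as the interface text tells. Its arguments: {"type":"object","properties":{"deltas":{"type":"array","items":{"type":"array","items":{"type":"number"}}},"squeeze":{"type":"number"}},"required":["deltas"]}

```bash
mkdir -p pics; cat > h.py <<'E'
import numpy as np, cv2
from rig import sensors, capture, order, ctrl
from scipy.spatial.transform import Rotation as R
def cloud(c):
    h,w=c["z_map"].shape; u,v=np.meshgrid(np.arange(w),np.arange(h))
    K=np.array([[c["fx"],0,c["cx"]],[0,c["fy"],c["cy"]],[0,0,1.]])
    p=cv2.undistortPoints(np.stack([u,v],-1).reshape(-1,1,2).astype(float),K,np.array([c["k1"],0,0,0.])).reshape(h,w,2)
    z=c["z_map"]; P=np.dstack([p[...,0]*z,p[...,1]*z,z]).astype(float)
    if "eye" in c: return P@np.array(c["rotation"]).T+np.array(c["eye"])
    s=c["_s"]; T=np.array(c["tool_from_camera"]); q=s["ee_rot"]
    P=P@T[:3,:3].T+T[:3,3]
    return P@R.from_quat([q[1],q[2],q[3],q[0]]).as_matrix().T+np.array(s["eef_pos"])
def shot(n,f=None):
    s=sensors.sense(); c=capture(n); c["_s"]=s
    if f: cv2.imwrite("pics/"+f,c["pixels"][...,::-1])
    return c,cloud(c)
E
python3 - <<'E'
from h import *
for n in("scene","top"):
    c,P=shot(n,n+"0.png"); np.save(n+"0.npy",P); print(n,c["eye"],(c["z_map"]==0).mean())
s=sensors.sense();print(s, ctrl.tcp_to_grasp)
E
```

```text
Traceback (most recent call last):
  File "h.py", line 16, in shot
    return c,cloud(c)
             ~~~~~^^^
  File "h.py", line 9, in cloud
    if "eye" in c: return P@np.array(c["rotation"]).T+np.array(c["eye"])
                          ~^~~~~~~~~~~~~~~~~~~~~~~~~~
ValueError: matmul: Input operand 1 has a mismatch in its core dimension 0, with gufunc signature (n?,k),(k,m?)->(n?,m?) (size 4 is different from 3)
```

View pics/scene0.png

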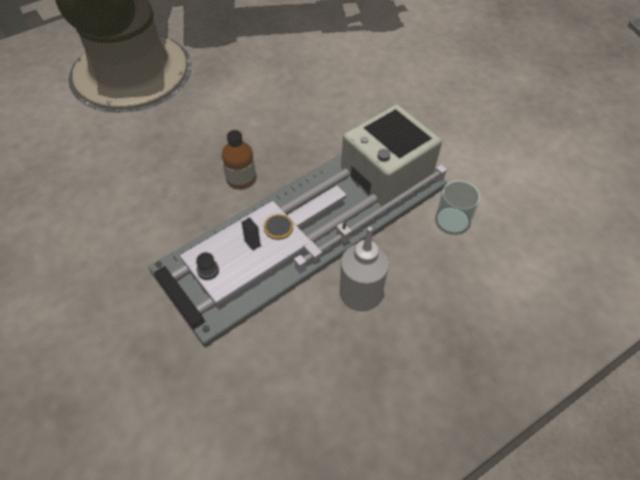

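The scene view shows the plunger at about (207,262), handle (251,232), cup (278,226), lug (302,261), tell-tale (344,231), and the chamber at (392,150). The wash bottle stands near the tell-tale. `rotation` is a quaternion, so I'm fixing the helper.

```bash
sed -i 's/return P@np.array(c\["rotation"\]).T+/return P@R.from_quat(np.roll(c["rotation"],-1)).as_matrix().T+/' h.py
python3 - <<'E'
from h import *
for n in("scene","top"):
    c,P=shot(n,n+"0.png"); np.save(n+"0.npy",P); print(n,c["eye"],(c["z_map"]==0).mean())
    if n=="scene":
        for u,v in[(207,259),(251,222),(278,226),(302,258),(344,228),(392,133),(420,400)]: print(u,v,P[v,u].round(1))
s=sensors.sense();print({k:np.round(v,3) for k,v in s.items()}, ctrl.tcp_to_grasp)
E
```

```text
scene [ 978.91271323 -221.61176278  749.78876255] 0.003896484375
207 259 [537.2 -98.2  78.9]
251 222 [528.6 -19.8  97.4]
278 226 [527.7  23.8  53.7]
302 258 [591.3  25.2  44.8]
344 228 [589.2 102.3  58.4]
392 133 [506.1 253.5 103.8]
420 400 [844.5  44.7   6.3]
top [535.77831862  40.88166685 742.78147744] 0.003997395833333334
{'time_s': np.float64(0.15), 'joints': array([ 1.098,  0.313,  1.498, -0.   ,  1.331, -0.223]), 'dq': array([-0.   , -0.002, -0.001,  0.001,  0.   ,  0.001]), 'tau': array([ 2.0000e-03, -4.1236e+01, -2.5980e+01, -0.0000e+00,  3.0000e-03,
       -0.0000e+00]), 'eef_pos': array([129.702, 508.524, 230.848]), 'ee_rot': array([-0.   ,  0.125,  0.992, -0.   ]), 'force': array([1.355, 0.57 , 0.308]), 'wrist_torque': array([-0.016, -0.023, -0.015]), 'grip_width': np.float64(1.0)} -18.700000000000003
```

View pics/top0.png

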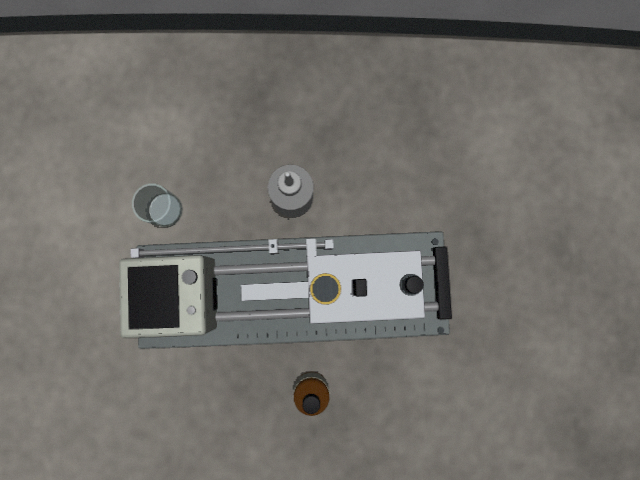

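```bash
python3 - <<'E'
from h import *
P=np.load("top0.npy"); im=cv2.imread("pics/top0.png"); z=P[...,2]
print("bench",np.median(z[400:470,400:600]))
def blob(z0,z1,box):
    m=np.zeros(z.shape,bool); a,b,c,d=box; m[b:d,a:c]=True; m&=(z>z0)&(z<z1)
    q=P[m]; r=cv2.minAreaRect(q[:,:2].astype(np.float32)); print(box,m.sum(),np.round(np.median(q,0),1),"rect",np.round(r[0],1),np.round(r[1],1),round(r[2],2)); return q
blob(88,105,(345,270,375,300))   # handle
blob(70,85,(395,270,430,300))    # plunger
blob(38,52,(300,245,430,325))   # plate
blob(38,52,(303,236,320,260))  #lug
blob(50,70,(262,235,285,256))  #telltale
blob(70,95,(110,240,220,345)) # chamber
blob(12,25,(130,225,455,352)) # base
blob(60,190,(260,160,320,220)) # wash
blob(60,190,(285,360,335,420))
for v,u in[(288,360),(286,411),(247,273),(245,311)]: print(u,v,P[v,u].round(1))
s=cv2.resize(im[225:335,240:460],None,fx=3.6,fy=3.6,interpolation=cv2.INTER_CUBIC); cv2.imwrite("pics/c1.png",s)
E
```

```text
bench 0.2797135022669863
(345, 270, 375, 300) 205 [529.8 -24.2  93.7] rect [529.5 -24.9] [23.7 16. ] 3.96
(395, 270, 430, 300) 267 [ 534.2 -102.5   75.9] rect [ 534.7 -102.7] [25.2 24.6] 26.26
(300, 245, 430, 325) 7430 [530.  -31.5  44.1] rect [534.8 -32.5] [115.5 184.3] 1.37
(303, 236, 320, 260) 242 [584.6  44.3  43.4] rect [584.3  44.5] [29.9 24. ] 1.15
(262, 235, 285, 256) 108 [588.1 100.7  51.8] rect [587.7 101.8] [19.4 12. ] 1.68
(110, 240, 220, 345) 423 [515.4 189.1  87.1] rect [511.1 247.8] [110.1 120.7] 3.98
(130, 225, 455, 352) 13071 [504.3  76.5  17.8] rect [535.4  73.4] [190.4 478.7] 3.21
(260, 160, 320, 220) 1707 [662.8  74.1  96.4] rect [668.7  75.5] [63.5 65.2] 80.38
(285, 360, 335, 420) 1004 [378.7  39.8  76.2] rect [373.4  39.8] [49.6 48.8] 39.03
360 288 [528.6 -24.2  92.9]
411 286 [532.6 -97.8  78.1]
273 247 [585.5 100.2  52. ]
311 245 [590.4  44.6  42.1]
```

View pics/c1.png

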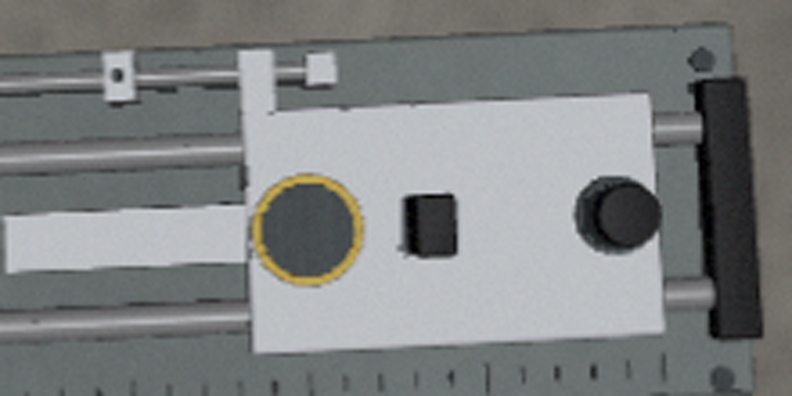

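The crop confirms the layout: handle (430,225), plunger (625,213), lug (257,60) and tell-tale (118,75), with an open gap between lug and tell-tale. The slide yaw is about 3.85°. Moving above the handle.

>>> {"name": "play_rows", "arguments": {
  "deltas": [
    [0.6,-0.8,0,0,0,1,1],
    [0.6,-0.8,0,0,0,1,1],
    [0.6,-0.8,0,0,0,1,1],
    [0.6,-0.8,0,0,0,0,1],
    [0.6,-0.8,0,0,0,0,1],
    [0.6,-0.8,0,0,0,0,1],
    [0.6,-0.8,0,0,0,0,1],
    [0.6,-0.8,0,0,0,0,1]
  ]
}}

```text
time_s: 0.82
eef_pos: [321.5, 252.2, 231.3]
ee_rot: [0.0, -0.03, 1.0, 0.0]
force: [1.1, 0.7, 0.3]
grip_width: 1.0
```

>>> {"name": "play_rows", "arguments": {
  "deltas": [
    [0.6,-0.8,0,0,0,0,0.3],
    [0.6,-0.8,0,0,0,0,0.3],
    [0.6,-0.8,0,0,0,0,0.3],
    [0.6,-0.8,0,0,0,0,0.3],
    [0.6,-0.8,0,0,0,0,0.3],
    [0.6,-0.8,0,0,0,0,0.3],
    [0.4,-0.4,0,0,0,0,0.3],
    [0,0,0,0,0,0,0.3]
  ]
}}

```text
time_s: 1.48
eef_pos: [483.0, 42.7, 230.7]
ee_rot: [-0.0, -0.028, 1.0, -0.0]
force: [0.6, 0.2, 0.2]
grip_width: 0.649
```

```bash
cat > st.py <<'E'
from h import *
s=sensors.sense(); p=np.array(s["eef_pos"]); M=R.from_quat(np.roll(s["ee_rot"],-1)).as_matrix()
print("t",round(s["time_s"],2),"tcp",p.round(2),"yaw",np.degrees(np.arctan2(-M[0,1],M[1,1])).round(2),"z",M[:,2].round(4),"F",np.round(s["force"],2),"w",round(s["grip_width"],3), "along",round(p[:2]@[-.0671,.9977],2))
E
python3 st.py
```

```text
t 1.48 tcp [482.99  42.7  230.65] yaw 3.23 z [-2.e-04 -5.e-04 -1.e+00] F [0.57 0.19 0.2 ] w 0.649 along 10.19
```

>>> {"name": "play_rows", "arguments": {
  "deltas": [
    [0.6,-0.85,0,0,0,0.1,0.3],
    [0.56,-0.84,0,0,0,0,0.3],
    [0,0,-0.6,0,0,0,0.3],
    [0,0,-0.6,0,0,0,0.3],
    [0,0,0,0,0,0,0.3]
  ]
}}

```text
time_s: 1.9
eef_pos: [525.2, -21.2, 179.0]
ee_rot: [-0.004, -0.035, 0.999, 0.001]
force: [-1.2, 0.9, -1.5]
grip_width: 0.65
```

```bash
python3 st.py; python3 - <<'E'
from h import *
c,P=shot("wrist","w1.png"); z=P[...,2]
d=np.array([-.0671,.9977]);
for nm,(a,b),ctr in(("handle",(86,102),(529.5,-24.9)),("plunger",(70,82),(534.7,-102.7))):
    m=(z>a)&(z<b)&(np.hypot(P[...,0]-ctr[0],P[...,1]-ctr[1])<25); q=P[m]
    if m.sum()>20: print(nm,m.sum(),np.median(q,0).round(1),np.round(cv2.minAreaRect(q[:,:2].astype(np.float32))[:2],1))
E
```

```text
t 1.9 tcp [525.24 -21.15 179.03] yaw 4.02 z [-0.008   0.0023 -1.    ] F [-1.21  0.89 -1.46] w 0.65 along -56.35
handle 819 [528.8 -25.   94.4] [[530.3 -25.2]
 [ 24.   15.6]]
plunger 1008 [ 534.8 -101.3   76.5] [[ 535.7 -102. ]
 [  25.    25.3]]
```

View pics/w1.png

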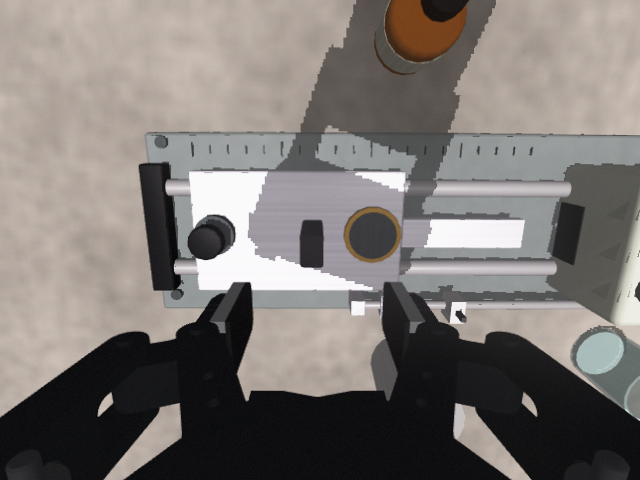

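The wrist view shows the handle at (312,243), the plunger at (210,237) and the lug and tell-tale at the lower edge, with a clear space around the handle for the fingers. Handle is at (530,-25), agreeing with the top camera. Descending partway.

>>> {"name": "play_rows", "arguments": {
  "deltas": [
    [0,0,-0.5,0,0,0,0.3],
    [0,0,-0.5,0,0,0,0.3],
    [0,0,-0.3,0,0,0,0.3],
    [0,0,0,0,0,0,0.3],
    [0,0,0,0,0,0,0.3]
  ]
}}

```text
time_s: 2.37
eef_pos: [527.8, -21.3, 132.7]
ee_rot: [0.001, -0.036, 0.999, -0.0]
force: [-0.1, -0.0, 0.5]
grip_width: 0.648
```

```bash
python3 st.py
```

```text
t 2.37 tcp [527.75 -21.29 132.7 ] yaw 4.1 z [ 1.2e-03 -3.0e-04 -1.0e+00] F [-0.15 -0.02  0.52] w 0.648 along -56.65
```

>>> {"name": "play_rows", "arguments": {
  "deltas": [
    [0.06,-0.1,-0.4,0,0,0,0.3],
    [0,0,-0.5,0,0,0,0.3],
    [0,0,-0.5,0,0,0,0.3],
    [0,0,-0.4,0,0,0,0.3],
    [0,0,0,0,0,0,0.3],
    [0,0,0,0,0,0,0.3],
    [0,0,0,0,0,0,0.3]
  ]
}}

```text
time_s: 2.95
eef_pos: [530.9, -25.8, 61.3]
ee_rot: [0.001, -0.036, 0.999, -0.0]
force: [-0.3, 0.2, 0.4]
grip_width: 0.65
```

```bash
python3 st.py
```

```text
t 2.95 tcp [530.87 -25.82  61.31] yaw 4.07 z [ 3.e-03 -8.e-04 -1.e+00] F [-0.31  0.24  0.36] w 0.65 along -61.38
```

>>> {"name": "play_rows", "arguments": {
  "deltas": [
    [0,0,0,0,0,0,0],
    [0,0,0,0,0,0,-0.4],
    [0,0,0,0,0,0,-0.7],
    [0,0,0,0,0,0,-1],
    [0,0,0,0,0,0,-1],
    [0,0,0,0,0,0,-1],
    [0,0,0,0,0,0,-1],
    [0,0,0,0,0,0,-1]
  ],
  "squeeze": 35
}}

```text
time_s: 3.62
eef_pos: [530.1, -25.7, 60.1]
ee_rot: [0.001, -0.035, 0.999, -0.0]
force: [-1.6, 0.0, 6.1]
grip_width: 0.183
```

```bash
python3 st.py
```

```text
t 3.62 tcp [530.1  -25.7   60.12] yaw 4.04 z [ 1.e-03 -1.e-04 -1.e+00] F [-1.6   0.04  6.14] w 0.183 along -61.21
```

>>> {"name": "play_rows", "arguments": {
  "deltas": [
    [-0.007,0.1,0,0,0,0,-1],
    [-0.007,0.1,0,0,0,0,-1],
    [-0.007,0.1,0,0,0,0,-1],
    [-0.007,0.1,0,0,0,0,-1],
    [-0.007,0.1,0,0,0,0,-1],
    [0,0,0,0,0,0,-1],
    [0,0,0,0,0,0,-1],
    [0,0,0,0,0,0,-1]
  ]
}}

```text
time_s: 4.28
eef_pos: [528.7, -5.5, 60.1]
ee_rot: [0.001, -0.035, 0.999, 0.0]
force: [-1.5, 0.9, 5.9]
grip_width: 0.18
```

```bash
python3 st.py
```

```text
t 4.28 tcp [528.74  -5.5   60.1 ] yaw 4.04 z [ 1.2e-03  1.0e-04 -1.0e+00] F [-1.55  0.87  5.86] w 0.18 along -40.97
```

>>> {"name": "play_rows", "arguments": {
  "deltas": [
    [-0.007,0.1,0,0,0,0,-1],
    [-0.007,0.1,0,0,0,0,-1],
    [-0.007,0.1,0,0,0,0,-1],
    [-0.007,0.1,0,0,0,0,-1],
    [-0.007,0.1,0,0,0,0,-1],
    [-0.007,0.1,0,0,0,0,-1],
    [-0.007,0.1,0,0,0,0,-1],
    [-0.007,0.1,0,0,0,0,-1]
  ]
}}

```text
time_s: 4.95
eef_pos: [526.6, 26.0, 60.1]
ee_rot: [0.001, -0.035, 0.999, -0.0]
force: [-0.5, -2.4, 5.6]
grip_width: 0.182
```

>>> {"name": "play_rows", "arguments": {
  "deltas": [
    [-0.004,0.05,0,0,0,0,-1],
    [-0.003,0.05,0,0,0,0,-1],
    [-0.003,0.05,0,0,0,0,-1],
    [-0.003,0.05,0,0,0,0,-1],
    [-0.003,0.05,0,0,0,0,-1],
    [-0.003,0.05,0,0,0,0,-1]
  ]
}}

```text
time_s: 5.45
eef_pos: [525.8, 38.0, 60.1]
ee_rot: [0.001, -0.035, 0.999, -0.0]
force: [-1.9, -2.8, 6.0]
grip_width: 0.181
```

```bash
python3 st.py
```

```text
t 5.45 tcp [525.83  38.    60.13] yaw 4.04 z [ 1.3e-03 -7.0e-04 -1.0e+00] F [-1.85 -2.82  6.04] w 0.181 along 2.63
```

>>> {"name": "play_rows", "arguments": {
  "deltas": [
    [-0.003,0.05,0,0,0,0,-1],
    [-0.003,0.05,0,0,0,0,-1],
    [-0.003,0.05,0,0,0,0,-1],
    [-0.002,0.025,0,0,0,0,-1],
    [-0.002,0.025,0,0,0,0,-1]
  ]
}}

```text
time_s: 5.87
eef_pos: [525.3, 46.0, 60.1]
ee_rot: [0.001, -0.035, 0.999, -0.0]
force: [-1.7, -2.4, 5.7]
grip_width: 0.181
```

>>> {"name": "play_rows", "arguments": {
  "deltas": [
    [-0.002,0.025,0,0,0,0,-1],
    [-0.002,0.025,0,0,0,0,-1],
    [-0.002,0.025,0,0,0,0,-1],
    [-0.001,0.025,0,0,0,0,-1]
  ]
}}

```text
time_s: 6.2
eef_pos: [525.0, 50.0, 60.1]
ee_rot: [0.001, -0.035, 0.999, -0.0]
force: [-1.8, -3.0, 5.9]
grip_width: 0.184
```

>>> {"name": "play_rows", "arguments": {
  "deltas": [
    [-0.002,0.025,0,0,0,0,-1],
    [-0.002,0.025,0,0,0,0,-1],
    [-0.002,0.025,0,0,0,0,-1],
    [-0.001,0.025,0,0,0,0,-1]
  ]
}}

```text
time_s: 6.53
eef_pos: [524.8, 54.0, 60.1]
ee_rot: [0.001, -0.035, 0.999, -0.0]
force: [-0.8, -3.2, 6.4]
grip_width: 0.186
```

>>> {"name": "play_rows", "arguments": {
  "deltas": [
    [-0.002,0.025,0,0,0,0,-1],
    [-0.002,0.025,0,0,0,0,-1],
    [-0.002,0.025,0,0,0,0,-1],
    [-0.001,0.025,0,0,0,0,-1]
  ]
}}

```text
time_s: 6.87
eef_pos: [524.5, 58.0, 60.1]
ee_rot: [0.001, -0.035, 0.999, -0.0]
force: [-1.1, -2.7, 6.0]
grip_width: 0.181
```

>>> {"name": "play_rows", "arguments": {
  "deltas": [
    [-0.002,0.025,0,0,0,0,-1],
    [-0.002,0.025,0,0,0,0,-1],
    [-0.002,0.025,0,0,0,0,-1],
    [-0.001,0.025,0,0,0,0,-1]
  ]
}}

```text
time_s: 7.2
eef_pos: [524.2, 62.0, 60.1]
ee_rot: [0.001, -0.035, 0.999, -0.0]
force: [-0.9, -2.6, 5.9]
grip_width: 0.185
```

>>> {"name": "play_rows", "arguments": {
  "deltas": [
    [-0.002,0.025,0,0,0,0,-1],
    [-0.002,0.025,0,0,0,0,-1],
    [-0.002,0.025,0,0,0,0,-1],
    [-0.001,0.025,0,0,0,0,-1]
  ]
}}

```text
time_s: 7.53
eef_pos: [524.0, 66.0, 60.1]
ee_rot: [0.001, -0.035, 0.999, -0.0]
force: [-1.5, -2.9, 5.3]
grip_width: 0.185
```

>>> {"name": "play_rows", "arguments": {
  "deltas": [
    [-0.002,0.025,0,0,0,0,-1],
    [-0.002,0.025,0,0,0,0,-1],
    [-0.002,0.025,0,0,0,0,-1],
    [-0.001,0.025,0,0,0,0,-1]
  ]
}}

```text
time_s: 7.87
eef_pos: [523.7, 70.0, 60.1]
ee_rot: [0.001, -0.035, 0.999, -0.0]
force: [-1.0, -2.0, 5.7]
grip_width: 0.181
```

>>> {"name": "play_rows", "arguments": {
  "deltas": [
    [-0.002,0.025,0,0,0,0,-1],
    [-0.002,0.025,0,0,0,0,-1],
    [-0.002,0.025,0,0,0,0,-1],
    [-0.001,0.025,0,0,0,0,-1]
  ]
}}

```text
time_s: 8.2
eef_pos: [523.4, 74.0, 60.1]
ee_rot: [0.001, -0.035, 0.999, -0.0]
force: [-1.3, -2.0, 5.8]
grip_width: 0.187
```

>>> {"name": "play_rows", "arguments": {
  "deltas": [
    [-0.002,0.025,0,0,0,0,-1],
    [-0.002,0.025,0,0,0,0,-1],
    [-0.002,0.025,0,0,0,0,-1],
    [-0.001,0.025,0,0,0,0,-1]
  ]
}}

```text
time_s: 8.53
eef_pos: [523.2, 78.0, 60.1]
ee_rot: [0.001, -0.035, 0.999, -0.0]
force: [-1.6, -2.7, 5.8]
grip_width: 0.183
```

>>> {"name": "play_rows", "arguments": {
  "deltas": [
    [-0.002,0.025,0,0,0,0,-1],
    [-0.002,0.025,0,0,0,0,-1],
    [-0.002,0.025,0,0,0,0,-1],
    [-0.001,0.025,0,0,0,0,-1]
  ]
}}

```text
time_s: 8.87
eef_pos: [522.9, 82.0, 60.1]
ee_rot: [0.001, -0.035, 0.999, -0.0]
force: [-0.8, -2.4, 6.3]
grip_width: 0.182
```

>>> {"name": "play_rows", "arguments": {
  "deltas": [
    [-0.002,0.025,0,0,0,0,-1],
    [-0.002,0.025,0,0,0,0,-1],
    [-0.002,0.025,0,0,0,0,-1],
    [-0.001,0.025,0,0,0,0,-1]
  ]
}}

```text
time_s: 9.2
eef_pos: [522.6, 86.0, 60.1]
ee_rot: [0.001, -0.035, 0.999, -0.0]
force: [-1.5, -2.1, 5.4]
grip_width: 0.181
```

>>> {"name": "play_rows", "arguments": {
  "deltas": [
    [-0.002,0.025,0,0,0,0,-1],
    [-0.002,0.025,0,0,0,0,-1],
    [-0.002,0.025,0,0,0,0,-1],
    [-0.001,0.025,0,0,0,0,-1]
  ]
}}

```text
time_s: 9.53
eef_pos: [522.4, 90.0, 60.1]
ee_rot: [0.001, -0.035, 0.999, -0.0]
force: [-0.8, -2.1, 6.0]
grip_width: 0.184
```

>>> {"name": "play_rows", "arguments": {
  "deltas": [
    [-0.002,0.025,0,0,0,0,-1],
    [-0.002,0.025,0,0,0,0,-1],
    [-0.002,0.025,0,0,0,0,-1],
    [-0.001,0.025,0,0,0,0,-1]
  ]
}}

```text
time_s: 9.87
eef_pos: [522.1, 94.0, 60.1]
ee_rot: [0.001, -0.035, 0.999, -0.0]
force: [-0.3, -2.7, 5.7]
grip_width: 0.187
```

>>> {"name": "play_rows", "arguments": {
  "deltas": [
    [-0.002,0.025,0,0,0,0,-1],
    [-0.002,0.025,0,0,0,0,-1],
    [-0.002,0.025,0,0,0,0,-1],
    [-0.001,0.025,0,0,0,0,-1]
  ]
}}

```text
time_s: 10.2
eef_pos: [521.9, 97.7, 60.1]
ee_rot: [0.001, -0.035, 0.999, -0.001]
force: [-0.5, -6.7, 6.0]
grip_width: 0.181
```

>>> {"name": "play_rows", "arguments": {
  "deltas": [
    [-0.001,0.015,0,0,0,0,-1],
    [-0.001,0.015,0,0,0,0,-1]
  ]
}}

```text
time_s: 10.37
eef_pos: [521.8, 98.6, 60.1]
ee_rot: [0.001, -0.035, 0.999, -0.001]
force: [-1.3, -7.6, 4.6]
grip_width: 0.184
```

```bash
python3 st.py
```

```text
t 10.37 tcp [521.78  98.63  60.13] yaw 4.04 z [ 0.0016 -0.0014 -1.    ] F [-1.33 -7.55  4.62] w 0.184 along 63.39
```

>>> {"name": "play_rows", "arguments": {
  "deltas": [
    [-0.001,0.015,0,0,0,0,-1],
    [0,0,0,0,0,0,-1]
  ]
}}

```text
time_s: 10.53
eef_pos: [521.7, 99.1, 60.1]
ee_rot: [0.001, -0.035, 0.999, -0.001]
force: [-1.2, -6.9, 5.8]
grip_width: 0.181
```

```bash
python3 st.py
```

```text
t 10.53 tcp [521.74  99.15  60.12] yaw 4.04 z [ 0.0015 -0.0015 -1.    ] F [-1.21 -6.86  5.83] w 0.181 along 63.91
```

>>> {"name": "play_rows", "arguments": {
  "deltas": [
    [-0.001,0.015,0,0,0,0,-1]
  ]
}}

```text
time_s: 10.62
eef_pos: [521.7, 99.5, 60.1]
ee_rot: [0.001, -0.035, 0.999, -0.001]
force: [-0.6, -9.3, 5.8]
grip_width: 0.183
```

```bash
python3 st.py
```

```text
t 10.62 tcp [521.74  99.54  60.14] yaw 4.03 z [ 0.0016 -0.0018 -1.    ] F [-0.63 -9.33  5.79] w 0.183 along 64.3
```

>>> {"name": "play_rows", "arguments": {
  "deltas": [
    [0.003,-0.04,0,0,0,0,-1],
    [0.006,-0.08,0,0,0,0,-1],
    [0.005,-0.08,0,0,0,0,-1],
    [0.005,-0.08,0,0,0,0,-1],
    [0.005,-0.08,0,0,0,0,-1],
    [0.001,-0.02,0,0,0,0,-1],
    [0,0,0,0,0,0,-1],
    [0,0,0,0,0,0,-1]
  ]
}}

```text
time_s: 11.28
eef_pos: [522.7, 85.3, 60.1]
ee_rot: [0.001, -0.035, 0.999, -0.0]
force: [-0.6, -2.1, 5.4]
grip_width: 0.187
```

```bash
python3 st.py; python3 - <<'E'
from h import *
d=np.array([-.0671,.9977])
for n in("top","scene"):
    c,P=shot(n,n+"1.png"); np.save(n+"1.npy",P)
    a=P[...,:2]@d; x=P[...,:2]@[.9977,.0671]; z=P[...,2]
    m=(x>570)&(x<610)&(z>36)&(z<75)&(a>20)&(a<160)
    print(n,m.sum()); v,u=np.where(m); 
    h,e=np.histogram(a[m&(x<605)],bins=np.arange(30,150,3)); print(list(zip(e[:-1].astype(int),h)))
    print("u",u.min(),u.max(),"v",v.min(),v.max())
im=cv2.imread("pics/top1.png"); cv2.imwrite("pics/c2.png",cv2.resize(im[225:275,170:300],None,fx=6,fy=6,interpolation=cv2.INTER_CUBIC))
E
```

```text
t 11.28 tcp [522.69  85.31  60.12] yaw 4.03 z [ 1.8e-03 -2.0e-04 -1.0e+00] F [-0.61 -2.07  5.44] w 0.187 along 50.05
top 311
[(np.int64(30), np.int64(11)), (np.int64(33), np.int64(10)), (np.int64(36), np.int64(9)), (np.int64(39), np.int64(10)), (np.int64(42), np.int64(10)), (np.int64(45), np.int64(10)), (np.int64(48), np.int64(10)), (np.int64(51), np.int64(11)), (np.int64(54), np.int64(9)), (np.int64(57), np.int64(11)), (np.int64(60), np.int64(11)), (np.int64(63), np.int64(12)), (np.int64(66), np.int64(10)), (np.int64(69), np.int64(9)), (np.int64(72), np.int64(11)), (np.int64(75), np.int64(8)), (np.int64(78), np.int64(7)), (np.int64(81), np.int64(8)), (np.int64(84), np.int64(8)), (np.int64(87), np.int64(9)), (np.int64(90), np.int64(7)), (np.int64(93), np.int64(6)), (np.int64(96), np.int64(3)), (np.int64(99), np.int64(4)), (np.int64(102), np.int64(5)), (np.int64(105), np.int64(9)), (np.int64(108), np.int64(11)), (np.int64(111), np.int64(10)), (np.int64(114), np.int64(10)), (np.int64(117), np.int64(10)), (np.int64(120), np.int64(5)), (np.int64(123), np.int64(1)), (np.int64(126), np.int
[... 722 characters left out ...]
4(25)), (np.int64(81), np.int64(18)), (np.int64(84), np.int64(20)), (np.int64(87), np.int64(23)), (np.int64(90), np.int64(23)), (np.int64(93), np.int64(20)), (np.int64(96), np.int64(21)), (np.int64(99), np.int64(24)), (np.int64(102), np.int64(16)), (np.int64(105), np.int64(26)), (np.int64(108), np.int64(43)), (np.int64(111), np.int64(53)), (np.int64(114), np.int64(38)), (np.int64(117), np.int64(35)), (np.int64(120), np.int64(39)), (np.int64(123), np.int64(17)), (np.int64(126), np.int64(6)), (np.int64(129), np.int64(6)), (np.int64(132), np.int64(10)), (np.int64(135), np.int64(12)), (np.int64(138), np.int64(79)), (np.int64(141), np.int64(39)), (np.int64(144), np.int64(34))]
u 313 392 v 183 250
```

View pics/c2.png

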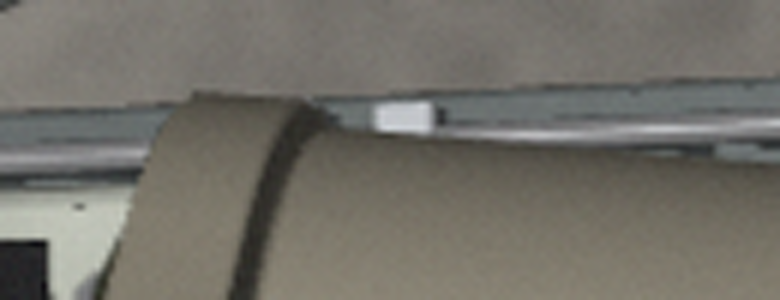

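The arm hides the lug in the top crop: only the white tell-tale shows, at (403,117). Motion readings put the gap at about 14.4 mm, so I'll back off 0.5 mm more, release, lift, and check with an unobstructed view.

>>> {"name": "play_rows", "arguments": {
  "deltas": [
    [0.001,-0.012,0,0,0,0,-1],
    [0,0,0,0,0,0,-1],
    [0,0,0,0,0,0,-0.5],
    [0,0,0,0,0,0,0],
    [0,0,0,0,0,0,0],
    [0,0,0,0,0,0,0],
    [0,0,0,0,0,0,0]
  ]
}}

```text
time_s: 11.97
eef_pos: [522.0, 85.1, 59.2]
ee_rot: [-0.0, -0.035, 0.999, -0.0]
force: [1.4, 0.4, 0.1]
grip_width: 0.498
```

```bash
python3 st.py
```

```text
t 11.97 tcp [522.02  85.07  59.22] yaw 4.06 z [-2.e-04 -0.e+00 -1.e+00] F [1.42 0.36 0.08] w 0.498 along 49.85
```

>>> {"name": "play_rows", "arguments": {
  "deltas": [
    [0,0,0.5,0,0,0,0],
    [0,0,0.8,0,0,0,0],
    [0,0,0.8,0,0,0,0],
    [0.05,-0.6,0.5,0,0,0,-1],
    [0.05,-0.7,0,0,0,0,-1],
    [0.04,-0.63,0,0,0,0,-1],
    [0,0,0,0,0,0,-1],
    [0,0,0,0,0,0,-1]
  ]
}}

```text
time_s: 12.63
eef_pos: [527.6, 7.2, 163.2]
ee_rot: [-0.0, -0.034, 0.999, 0.0]
force: [-0.5, 1.1, -0.4]
grip_width: 0.002
```

```bash
python3 st.py; python3 - <<'E'
from h import *
d=np.array([-.0671,.9977])
c,P=shot("wrist","w2.png"); np.save("w2.npy",P); z=P[...,2]
for nm,(a,b),ctr in(("handle",(86,102),(522.7,85)),("plunger",(70,82),(528,8)),("tt",(46,60),(577,145))):
    m=(z>a)&(z<b)&(np.hypot(P[...,0]-ctr[0],P[...,1]-ctr[1])<22); q=P[m]
    if m.sum()>20: print(nm,m.sum(),np.median(q,0).round(1),np.round(cv2.minAreaRect(q[:,:2].astype(np.float32))[:2],1))
c,P=shot("scene","scene2.png"); np.save("s2.npy",P)
im=cv2.imread("pics/scene2.png"); cv2.imwrite("pics/c3.png",cv2.resize(im[180:270,280:400],None,fx=6,fy=6,interpolation=cv2.INTER_CUBIC))
E
```

```text
t 12.63 tcp [527.62   7.16 163.21] yaw 3.94 z [-3.e-04  2.e-04 -1.e+00] F [-0.51  1.08 -0.39] w 0.002 along -28.26
handle 1085 [522.2  83.1  94.2] [[523.2  84.5]
 [ 23.9  16.4]]
plunger 1104 [527.5   6.6  76.5] [[528.3   6.6]
 [ 25.1  24.7]]
```

View pics/w2.png

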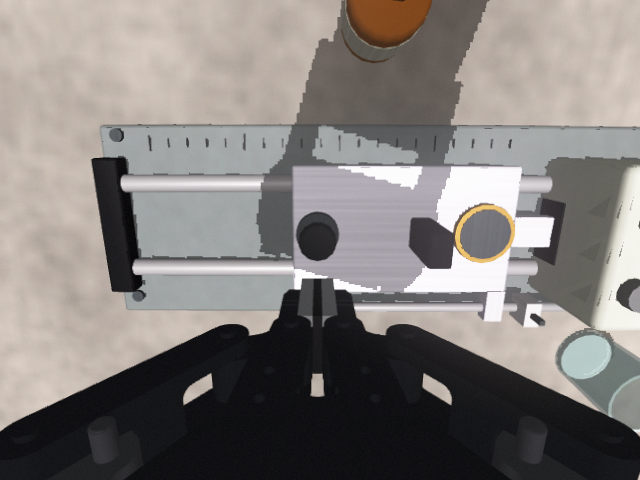

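View pics/c3.png

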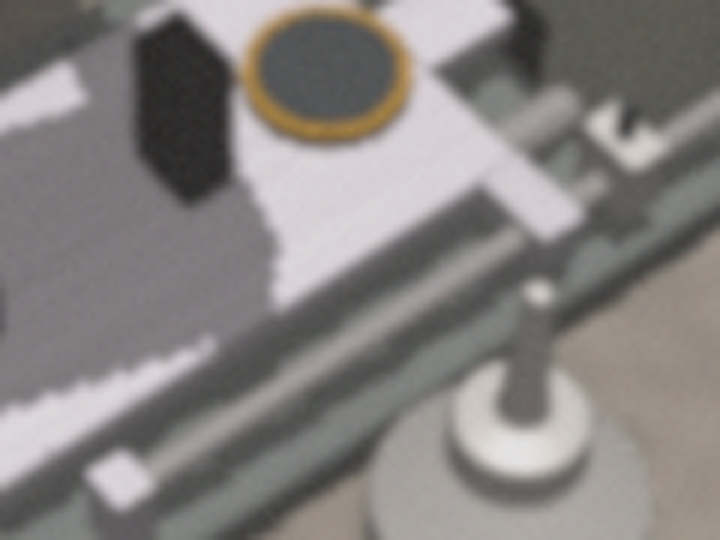

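The wrist view shows the plunger at (318,237), straight ahead of the shut fingers, the lug at about (493,305) and the tell-tale at (530,315), with a visible gap. The scene crop also shows the gap, lug at (540,210) and tell-tale at (625,135). Now to measure it.

```bash
python3 - <<'E'
from h import *
im=cv2.imread("pics/w2.png").mean(2)
for f in("w2","s2"):
    P=np.load(f+".npy"); d=np.array([-.0671,.9977]); e=np.array([.9977,.0671])
    a=P[...,:2]@d; x=P[...,:2]@e; z=P[...,2]; x0=np.array([523,85])@e
    L=(abs(x-x0-64)<8)&(z>40)&(z<47)&(a>95)&(a<128)
    T=(abs(x-x0-66)<14)&(z>47)&(z<57)&(a>128)&(a<165)
    for nm,m in(("lug",L),("tt",T)): print(f,nm,m.sum(),np.percentile(a[m],[0,5,50,95,100]).round(1) if m.any() else "", np.median(x[m]-x0).round(1), np.median(z[m]).round(1))
print(im[300,480:550:1].astype(int)); print(im[312,480:550].astype(int))
E
```

```text
w2 lug 426 [ 95.  100.2 113.3 122.1 127.8] 65.0 44.2
w2 tt 455 [135.6 136.7 141.1 148.9 155.6] 63.9 52.2
s2 lug 107 [ 95.4  97.7 111.6 123.5 127.8] 65.1 44.6
s2 tt 121 [136.9 138.6 143.1 161.3 164.6] 67.2 53.4
[111 113 113 113 113 112 178 240 248 248 247 247 247 248 248 249 248 247
 247 246 247 248 248 225 138 101 100 100 100 101 101 102 106 108 110 110
 106 106 105 104 102 103 106 107 107 105 105 107 106 105 105 105 103 105
 105 104 104 103 113 121 121 109  94  93  93  94  95  93  93  93]
[110 105 108 107 154 231 248 248 247 247 247 247 248 248 249 248 247 246
 247 248 248 242 209 184 185 185 185 186 185 138 113 110 110 108 109 109
 109 107 109 109 108 108 109 109 110 157 246 246 246 246 245 240 240 239
 238 243 246 246 246 246 235 203 197 196 197 197 199 196 196 196]
```

>>> {"name": "play_rows", "arguments": {
  "deltas": [
    [0.01,-0.01,-0.5,0,0,0,-1],
    [0,0,-0.6,0,0,0,-1],
    [0,0,-0.6,0,0,0,-1],
    [0,0,-0.3,0,0,0,-1],
    [0,0,-0.05,0,0,0,-1],
    [0,0,0,0,0,0,-1],
    [0,0,0,0,0,0,-1]
  ]
}}

```text
time_s: 13.32
eef_pos: [528.6, 7.9, 82.2]
ee_rot: [0.001, -0.036, 0.999, -0.0]
force: [-1.1, 0.4, -0.2]
grip_width: -0.001
```

>>> {"name": "play_rows", "arguments": {
  "deltas": [
    [0,0,-0.05,0,0,0,-1],
    [0,0,-0.05,0,0,0,-1],
    [0,0,-0.05,0,0,0,-1],
    [0,0,-0.05,0,0,0,-1],
    [0,0,0,0,0,0,-1]
  ]
}}

```text
time_s: 13.73
eef_pos: [528.3, 7.4, 73.4]
ee_rot: [0.0, -0.035, 0.999, -0.0]
force: [-0.1, -0.1, 0.8]
grip_width: -0.0
```

>>> {"name": "play_rows", "arguments": {
  "deltas": [
    [0,0,-0.05,0,0,0,-1],
    [0,0,-0.05,0,0,0,-1],
    [0,0,0,0,0,0,-1]
  ]
}}

```text
time_s: 13.98
eef_pos: [528.2, 7.4, 69.1]
ee_rot: [0.0, -0.035, 0.999, -0.0]
force: [0.8, 0.5, 1.8]
grip_width: -0.001
```

```bash
python3 st.py
```

```text
t 13.98 tcp [528.21   7.45  69.1 ] yaw 4.06 z [ 3.e-04 -0.e+00 -1.e+00] F [0.85 0.51 1.8 ] w -0.001 along -28.01
```

>>> {"name": "play_rows", "arguments": {
  "deltas": [
    [0,0,-0.04,0,0,0,-1],
    [0,0,-0.03,0,0,0,-1],
    [0,0,-0.02,0,0,0,-1],
    [0,0,0,0,0,0,-1]
  ]
}}

```text
time_s: 14.32
eef_pos: [528.2, 7.4, 66.0]
ee_rot: [0.0, -0.035, 0.999, -0.0]
force: [-0.1, 1.0, 5.6]
grip_width: -0.002
```

```bash
python3 st.py
```

```text
t 14.32 tcp [528.22   7.41  65.99] yaw 4.06 z [ 4.e-04 -1.e-04 -1.e+00] F [-0.12  1.03  5.61] w -0.002 along -28.05
```

Nearly at the bottom. I'll press a little further to confirm it has bottomed.

>>> {"name": "play_rows", "arguments": {
  "deltas": [
    [0,0,-0.02,0,0,0,-1],
    [0,0,-0.02,0,0,0,-1],
    [0,0,0,0,0,0,-1]
  ]
}}

```text
time_s: 14.57
eef_pos: [528.3, 7.3, 65.8]
ee_rot: [0.0, -0.036, 0.999, -0.0]
force: [-5.8, 0.7, 21.4]
grip_width: 0.001
```

```bash
python3 st.py
```

```text
t 14.57 tcp [528.32   7.35  65.79] yaw 4.07 z [ 8.e-04 -5.e-04 -1.e+00] F [-5.83  0.68 21.39] w 0.001 along -28.12
```

The plunger has bottomed: 21 N at z = 65.8 mm. Lifting off and checking.

>>> {"name": "play_rows", "arguments": {
  "deltas": [
    [0,0,0.3,0,0,0,-1],
    [0,0,0.7,0,0,0,-1],
    [0,0,0.8,0,0,0,-1],
    [0,0,0.8,0,0,0,-1],
    [0,-0.5,0.3,0,0,0,-1],
    [0,-0.5,0,0,0,0,-1],
    [0,0,0,0,0,0,-1],
    [0,0,0,0,0,0,-1]
  ]
}}

```text
time_s: 15.23
eef_pos: [527.7, -32.9, 179.5]
ee_rot: [-0.001, -0.035, 0.999, 0.0]
force: [-0.9, -0.1, 0.5]
grip_width: 0.002
```

```bash
python3 st.py; python3 - <<'E'
from h import *
d=np.array([-.0671,.9977]); e=np.array([.9977,.0671])
c,P=shot("wrist","w3.png")
for f,P in(("w",P),("s",shot("scene","scene3.png")[1])):
    a=P[...,:2]@d; x=P[...,:2]@e; z=P[...,2]; x0=np.array([523,85])@e
    L=(abs(x-x0-64)<8)&(z>40)&(z<47)&(a>95)&(a<128)
    T=(abs(x-x0-66)<14)&(z>47)&(z<57)&(a>128)&(a<165)
    H=(z>86)&(z<102)&(np.hypot(P[...,0]-523,P[...,1]-85)<22)
    B=(z>58)&(z<82)&(np.hypot(P[...,0]-528.3,P[...,1]-6.6)<14)
    for nm,m in(("lug",L),("tt",T),("handle",H),("plunger",B)):
        if m.any(): print(f,nm,m.sum(),np.percentile(a[m],[5,50,95]).round(1),np.median(P[m],0).round(1))
E
```

```text
t 15.23 tcp [527.67 -32.92 179.49] yaw 3.97 z [-1.4e-03  4.0e-04 -1.0e+00] F [-0.89 -0.12  0.51] w 0.002 along -68.25
w lug 382 [100.6 113.5 122.2] [583.4 152.7  44.2]
w tt 424 [136.4 141.1 149.9] [580.9 180.6  52. ]
w handle 950 [41.5 47.4 55.5] [522.4  82.5  94. ]
w plunger 923 [-39.9 -29.6 -19.1] [527.4   5.8  66.3]
s lug 111 [ 97.5 111.3 124.6] [584.5 150.8  44.7]
s tt 123 [138.4 142.8 162.1] [583.4 182.5  53.6]
s handle 183 [43.  49.1 57.7] [525.5  84.6  95.4]
s plunger 234 [-38.3 -28.4 -17.8] [530.3   7.2  67.6]
```

View pics/scene3.png

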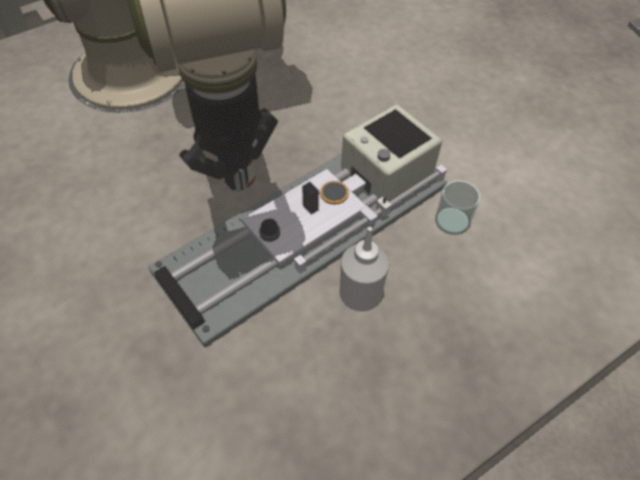

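The scene shows the plunger down at (269,229), the lug at (370,212) with a gap before the tell-tale at (384,203), and the wash bottle and beaker where they were. The arm is clear, so I'm handing in.

```bash
python3 -c "
from rig import order; print(order.finish_job())"
```

```text
the job is handed in; nothing more can be done
None
```

The carriage is parked with a gap of about 14.5 mm to the tell-tale and the lock plunger fully down. I handed the job in at about 15.3 s.

- **Tight spot:** I gripped the handle and slid the carriage in small steps. The force along the slide was steady at 2–3 N, then rose to 9.3 N, about 6.5 N above free drag. I stopped there, well short of forcing it.
- **Gap:** I backed the carriage off about 14.5–15 mm by the arm's own position. The wrist and scene cameras both put the gap at about 14 mm, give or take 1 mm. It read the same before and after locking.
- **Lock:** I pressed the plunger until it bottomed, at 21 N. Its top then measured 66.3 mm (wrist) and 67.6 mm (scene) above the bench, against 66 mm expected.
- **Other objects:** The gripper stayed clear of the tell-tale, and only the lug pushed it. The wash bottle and beaker look unmoved in the last scene picture. The arm's shadow hid the amber bottle there; it was last seen standing in the wrist view just before locking.
- **Disagreements:** The cameras differ by 1–2 mm, within their calibration. Force readings carry about 0.5 N of noise. One reading, taken just after backing off, was 2.1 N in the opposite direction to what drag should give; I took it as leftover force from stopping and did not check it further.

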